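# Try the refitted cupboard catch, then put the pin jar back

## Task

The roller catch of the little white cupboard has just been refitted: try it by easing the ajar door shut until the catch snaps and holds the door by itself, without leaning on the door and crushing the catch's rubber buffer. Then pull the door through the catch wide open again and stand the slim pin jar from the table upright in the empty pocket of the rack inside the open door. Do not slam the door, and leave the other things where they are.

Things in the scene. Friction and masses are not known exactly. Their poses are not given: they have to be found in the camera images.
- cupboard: White laminate notions cupboard fixed on the table, 200 deep (its x) by 240 wide (its y) by 220 mm high. Origin under its centre; its front, closed by the door, faces its own -x.
- door: White door of the cupboard, ajar at the start (0.35 to 0.8 rad). Origin on its vertical hinge axis at table level; axes: x out of its inner face (equal to the cupboard's x at 0 rad), y from the hinge along the door to its free edge 238 mm away. Panel x = -16 to 0 mm, 4 to 218 mm above the table. Opens counter-clockwise from above, to 1.75 rad; stays where left (hinge friction 0.1 N m).
- strike (a point): Steel strike on the door's inside, at door x = 22, y = 218, z = 185 mm. Closing, it meets the catch's two sprung rollers: the handle needs a push rising to about 13 N, which falls to nothing over 5 mm as the rollers are passed; then the door jumps home the last 2 mm (at the handle) and stays. Pulling out again takes 6 to 9 N at the handle, and then the door springs loose.
- buffer (a joint): Compression in m of the rubber buffer in the catch that stops the strike: 0 free, about 0.0006 when the rollers alone hold the door home; it is crushed beyond 0.0025, at about 20 N on the handle of the caught door. The catch sits anywhere along its 12 mm slots, so the caught door rests at 0.015 to 0.08 rad, never flush with the frame; only the snap tells where.
- handle (a point): Middle of the horizontal steel bar handle, axes as the door's: bar 10 mm thick, 120 mm long along the door's y, centred 155 mm from the hinge, 188 mm above the table (32 mm below the cupboard's top). Its axis is 38 mm off the outer face: a 33 mm gap behind it, open from above, between two end posts 108 mm apart.
- pocket (a point): Floor centre of the empty pocket (nearer the free edge; the other holds a jar) of the plywood rack inside the door, at door x = 31, y = 146 mm, axes as the door's. 60 mm (x) by 80 mm (y) inside, floor 105 mm above the table, walls 36 mm high; its -x side is the door, 113 mm above the floor. Hold the jar near its lid, fingers closing along the door's y: the gripper's body must clear the door's top.
- jar_mid (a point): Centre, half-way up, of the slim pin jar that stands on the table: round glass jar with an aluminium screw lid, 49 mm across, 85 mm high, 0.15 to 0.3 kg, taller and slimmer than the tin and the tape nearby.
- tin: squat round steel tin, 76 mm across, 46 mm high; origin under its centre; not to be disturbed
- tape: round black pocket tape-measure, 60 mm across, 24 mm high; origin under its centre; not to be disturbed
- weight_a: dark steel pattern weight with a knob, 64 mm across, 38 mm high; origin under its centre; not to be disturbed
- weight_b: another such pattern weight; not to be disturbed
- shears: shears with two blue finger loops, 230 mm long, lying; origin under their pivot region, x towards the tips; not to be disturbed
- pencil: pencil, 150 mm long, lying; origin below its middle; not to be disturbed
- screwdriver: screwdriver with a black handle, about 200 mm long, lying; origin below its middle; not to be disturbed
Not all that is in view belongs to the job. Of the things that look like the part that bears jar_mid, take the one that is farthest from the robot's base at the start.

How it is judged:
By the outcome, as a careful person would: the job done as asked, in the order asked, and still so for the second after the job is handed in, with the robot touching nothing.
It also fails if it takes over 72 s, if anything falls off the work surface, if the arm or the gripper's body presses on something with over 40 N, if the wrist force passes 120 N, or if a joint passes its speed limit or range.

## Robot

A 6-joint arm with a two-finger parallel gripper is mounted at the origin on the work surface. World frame = base frame: x ahead of the robot, y to its left, z up, the work surface at z = 0. Lengths are in mm, angles in rad, forces in N, time in s.
With the tool pointing down it reaches from about 250 to 775 mm from the base axis. Payload 8.9 kg.
Tool frame: the origin (TCP) lies midway between the tips of the shut fingers; the grasp point (between the pads) lies 19 mm behind it; x points along the fingers, y is the direction in which the jaws open and shut, and the axes are right-handed (so a half turn about x gives the same grasp; the last joint's range is limited). The gripper opens to 85 mm and grips with 20 to 120 N. Pads are 22 mm wide; open, the fingers measure 114 mm over their backs; the gripper's body (76 mm by 85 mm) begins 54 mm behind the grasp point. The pads swing forward as they close: fully open they stand 13 mm farther back than shut.
Start: joints at [-1.369, 0.291, -0.153, 1.127, 0, 1.431], TCP at [175.478, -494.804, 231.305] pointing down, gripper open.
Joint ranges: [-2.52, 2.52], [-0.91, 1.74], [-1.3, 1.37], [-1.96, 2.02], [-1.52, 1.47], [-3.14, 3.14]. Speed limits (rad/s): [2.22, 2.22, 2.79, 3.14, 3.14, 3.14].

## Interface

Orientations are given as a 3x3 rotation matrix whose columns are the frame's x, y, z axes.
In Python, from workcell import bot, get_image, camera_params, finish_job, silhouettes, mark_of gives the robot as it stands.
- The arm moves only by the tool jog_arm, never from a script. Its argument "targets" is a list that holds one entry, the list of rows, each a list of 5 numbers: the shift along the tool's x, y, z in m, then the turn about the tool's x in degrees, then the finger opening in m, from 0 to 0.0854. In form: [[[dx, dy, dz, turn, jaw], ...]]. A call has 1 to 12 rows; each row is the pose to reach, as a shift and turn from the pose commanded when the call began, along the tool's axes at that moment; what a row does not reach only later rows make up. A row lasts 1/8 s, in which the tool goes at most 62.5 mm and 10.7 degrees, less where a joint would pass 70% of its speed; a pose out of reach is approached as far as the arm can. A call with a gripper value outside its range is refused whole. The fingers move at their own pace and stop on an object; "force" is the grip in N (left out, the last holds). Time passes only in rows, so rows that repeat a pose let the fingers close. It gives the time, the measured TCP pose, the force and the opening at its end, in the units of the state.
- bot.read_state(): the state, without advancing time (a new reading comes with each control period).
- get_image(name): name is "scene" or "top" or "wrist"; returns the picture (420x560x3 uint8, red, green, blue); there is no depth.
- camera_params(name): a dict with "K" (3x3 intrinsics, pixels), "dist_coeffs" ([k1, k2, p1, p2, k3] as OpenCV has them; the pictures are not rectified), "extrinsics" (4x4, takes a point from camera to world coordinates); the wrist camera has in their place "mount" (4x4, takes a point from camera to tool coordinates, whose origin is the TCP and whose axes are the tool frame's). Camera axes: x right, y up, looking along -z (the intrinsics and any distortion apply to the point x, -y, -z); pixel columns grow to the right and rows downward; lengths in mm; the calibration is good to about 2 mm. A picture is of the moment at which its call begins: read the wrist's pose just before it. camera_params takes no time and is no camera call.
- finish_job(): hands the job in, once; it reports no verdict.
Trained networks look in the newest picture that a camera, given by its name, has taken for a name from the list of things; names that differ only in an ending like _2 or _b are one class to them, and where a whole thing is asked for, a point or a joint stands for the part that bears it (a point fixed in the world has none). Each returns a list of dicts, best first, with "conf" (0 to 1); they miss things now and then, are a little off and sometimes report something else, mostly with a low value. They report only what shows in the picture. A call takes as long as a camera call. They do not tell look-alikes from the thing itself.
- silhouettes(camera, target): "pixels" (420x560 bool, what is visible of it) and "extent" ([left, top, right, bottom] in pixels, round what is visible of it).
- mark_of(camera, target): "xy" ([column, row] in pixels: a listed point, or the origin of a listed thing).
The state is a dict: "time": time; "joint_pos": joint angles; "qd": joint speeds; "effort": joint torques, N m; "ee_pos": TCP position; "tool_rot": TCP orientation; "contact_force": force on the tool from outside, world axes, zero at the start; "ft_torque": the same for the moment, N m; "grip_width": opening from 0.0 (shut) to 1.0 (fully open).
Only numpy, scipy, OpenCV 4.12 (cv2) and the standard library are available. Lean on these libraries where they do the work, as an engineer would, in place of code of your own. Each camera call takes 0.05 s, during which the arm holds its last target. There are 200 camera calls.

## Working session

There is one attempt and no reset: what is moved stays moved. The work goes in short steps, Python scripts to look and compute and a tool call to move; the robot and the scene stay as the last step left them, time stands still between calls to the robot, and variables do not carry over. Pictures are saved under pics/ and viewed, about 8 in all and at most 12, crops included, and the job is handed in when it is done.

Besides the shell and the picture viewer there is one more tool, called as name(argument=value, ...) on one line, values as JSON. jog_arm: Moves the arm, as the interface text tells. Its arguments: {"type":"object","properties":{"targets":{"type":"array"},"force":{"type":"number"}},"required":["targets"]}

```bash
ls; mkdir -p pics; cat > h.py <<'E'
import numpy as np,cv2
from workcell import bot,get_image,camera_params,finish_job,silhouettes,mark_of
def ext(n,s=None):
    p=camera_params(n)
    if n=='wrist':
        T=np.eye(4);T[:3,:3]=np.array(s['tool_rot']);T[:3,3]=np.array(s['ee_pos'])*(1000 if np.abs(s['ee_pos']).max()<5 else 1)
        return np.array(p['K']),np.array(p['dist_coeffs']),T@np.array(p['mount'])
    return np.array(p['K']),np.array(p['dist_coeffs']),np.array(p['extrinsics'])
def ray(n,uv,s=None):
    K,d,E=ext(n,s)
    x,y=cv2.undistortPoints(np.array([[uv]],float),K,d)[0,0]
    return E[:3,3],E[:3,:3]@np.array([x,-y,-1])
def onz(n,uv,z,s=None):
    o,r=ray(n,uv,s);return o+r*(z-o[2])/r[2]
def proj(n,P,s=None):
    K,d,E=ext(n,s);P=np.atleast_2d(P)
    c=(P-E[:3,3])@E[:3,:3]*[1,-1,-1]
    return cv2.projectPoints(c,np.zeros(3),np.zeros(3),K,d)[0][:,0]
def tri(a,b):
    A=[];B=[]
    for o,r in (a,b):
        r=r/np.linalg.norm(r);M=np.eye(3)-np.outer(r,r);A.append(M);B.append(M@o)
    return np.linalg.solve(sum(A),sum(B))
def save(n,im,crop=None,f=1):
    if crop: im=im[crop[1]:crop[3],crop[0]:crop[2]]
    cv2.imwrite('pics/'+n,cv2.resize(im[:,:,::-1],None,fx=f,fy=f,interpolation=cv2.INTER_CUBIC))
E
cat > a.py <<'E'
from h import *
s=bot.read_state();print(s)
for c in ('scene','top'):
    im=get_image(c);np.save(f'{c}.npy',im);save(c+'0.png',im,f=1.4)
    print(c,ext(c)[2].round(2).tolist())
    for t in ('jar_mid','handle','strike','pocket','door','cupboard','tin'):
        print(t,[(np.round(m['xy']),round(m['conf'],2)) for m in mark_of(c,t)])
E
python3 a.py
```

```text
pics
{'time': 0.0, 'joint_pos': array([-1.36927896e+00,  2.91264433e-01, -1.54109445e-01,  1.12669004e+00,
       -2.25736878e-05,  1.43151687e+00]), 'qd': array([ 1.23460402e-04, -1.44053748e-04, -8.31169084e-04, -6.25955100e-04,
       -1.80800226e-03,  1.32529569e-05]), 'effort': array([-2.50522666e-03, -5.37145007e+01,  3.31369615e+01,  1.61313376e-02,
       -4.73295459e-04, -6.27053907e-06]), 'ee_pos': array([ 175.39588888, -494.3832981 ,  230.74683119]), 'tool_rot': array([[-2.75833936e-04,  3.34238033e-01, -9.42488653e-01],
       [ 1.23742582e-03, -9.42487853e-01, -3.34238112e-01],
       [-9.99999196e-01, -1.25845401e-03, -1.53624638e-04]]), 'contact_force': array([ 0.4940132 ,  0.06886887, -0.95592121]), 'ft_torque': array([ 0.0272997 , -0.04750299,  0.00205101]), 'grip_width': 1.002600786464774}
scene [[0.68, -0.63, 0.38, 1019.48], [0.73, 0.59, -0.34, -492.79], [-0.01, 0.51, 0.86, 1242.16], [0.0, 0.0, 0.0, 1.0]]
jar_mid [(array([195., 248.]), 0.87), (array([189., 225.]), 0.75), (array([172., 250.]), 0.6), (array([207., 274.]), 0.53), (array([387., 242.]), 0.38)]
handle [(array([325., 179.]), 0.82), (array([208., 269.]), 0.74)]
strike [(array([314., 155.]), 0.87)]
pocket [(array([331., 174.]), 0.92)]
door [(array([371., 205.]), 0.71)]
cupboard [(array([312., 158.]), 0.4), (array([323., 135.]), 0.16)]
tin [(array([259., 290.]), 0.79)]
top [[-0.01, 1.0, -0.05, 461.14], [-1.0, -0.01, 0.02, -44.98], [0.02, 0.05, 1.0, 1448.17], [0.0, 0.0, 0.0, 1.0]]
jar_mid [(array([382., 273.]), 0.72), (array([364., 258.]), 0.66), (array([374., 229.]), 0.55)]
handle [(array([223., 206.]), 0.64)]
strike [(array([215., 241.]), 0.81)]
pocket [(array([200., 220.]), 0.7), (array([346., 140.]), 0.28), (array([372., 231.]), 0.27)]
door [(array([187., 181.]), 0.77)]
cupboard [(array([217., 243.]), 0.35)]
tin [(array([342., 183.]), 0.74)]
```

View pics/scene0.png

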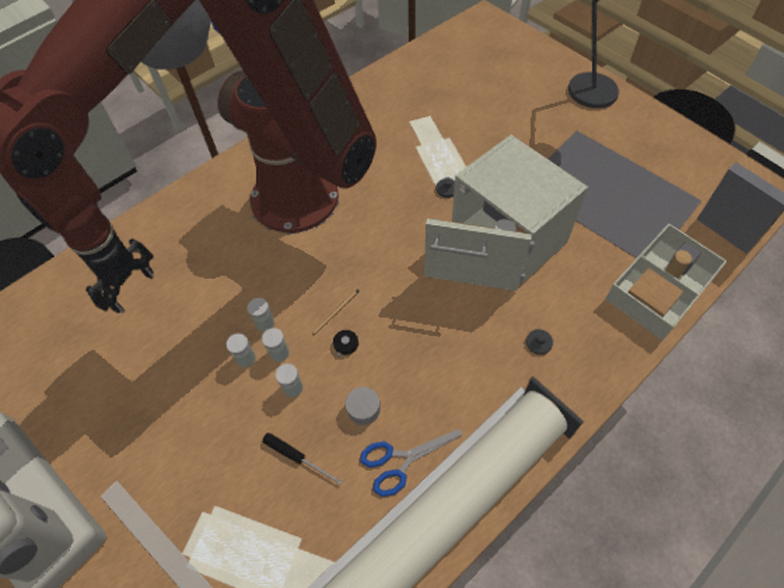

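View pics/top0.png

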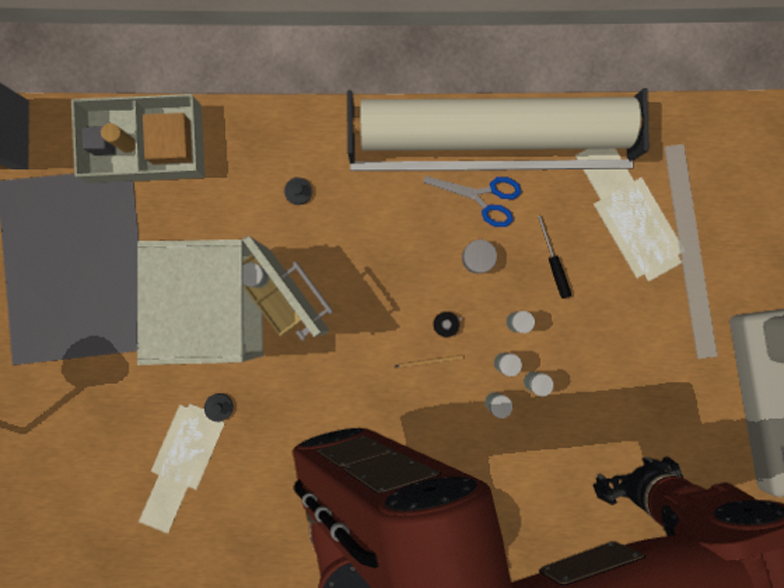

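The scene shows four lookalike jars, with lids in top.png at (373,229), (364,260), (386,274) and (357,289). The tin is at (342,183). The door is ajar, with its hinge at top px (178,172) and its free edge at (228,237). The top camera's up direction is world +x, so the first jar should be the farthest.

```bash
cat > b.py <<'E'
from h import *
from scipy.optimize import least_squares
T=np.array([[522,321],[510,364],[541,384],[500,405]])/1.4
S=np.array([[288,374],[272,338],[237,344],[258,307]])/1.4
for a in range(4):
    p=onz('top',T[a],85); print('jar top@85',T[a].round(),p.round(),'r',np.hypot(*p[:2]).round(),'->scene',(proj('scene',p)[0]*1.4).round())
    q=min((np.linalg.norm(proj('scene',tri(ray('top',T[a]),ray('scene',S[b])))-S[b]),b) for b in range(4));print('  tri',q[1],tri(ray('top',T[a]),ray('scene',S[q[1]])).round(),q[0].round(1))
obs=[('scene',(325,179),'h'),('scene',(314,155),'s'),('scene',(331,174),'p'),('scene',(371,205),'d'),('top',(223,206),'h'),('top',(215,241),'s'),('top',(200,220),'p'),('top',(187,181),'d')]
L={'h':(-54,155,188),'s':(22,218,185),'p':(31,146,105),'d':(0,0,0)}
def P(v,l):
    c,s_=np.cos(v[2]),np.sin(v[2]);l=np.array(l,float)
    return np.array([v[0]+c*l[0]-s_*l[1],v[1]+s_*l[0]+c*l[1],l[2]])
f=lambda v:np.concatenate([proj(c,P(v,L[k]))[0]-uv for c,uv,k in obs])
r=least_squares(f,[600,200,2.2],loss='soft_l1',f_scale=3);print('door',r.x,'res',f(r.x).round(1).reshape(-1,2).tolist())
v=r.x
for n,l in (('free top outer',(-16,238,218)),('hinge top outer',(-16,0,218)),('bar ends',(-54,95,188)),('bar2',(-54,215,188))):
    print(n,P(v,l).round(),(proj('top',P(v,l))*1.4).round(),(proj('scene',P(v,l))*1.4).round())
for uv in ((137,241),(243,240),(137,362),(241,362)): print('cup',onz('top',np.array(uv)/1.4,220).round())
for uv in ((513,137),(587,186),(455,176),(532,235)): print('cupS',onz('scene',np.array(uv)/1.4,220).round())
im=np.load('scene.npy');save('c1.png',im,(150,200,290,310),4)
E
python3 b.py
```

```text
jar top@85 [373. 229.] [ 458. -350.   85.] r 576.0 ->scene [286. 373.]
  tri 0 [ 459. -350.   79.] 0.8
jar top@85 [364. 260.] [ 364. -322.   85.] r 486.0 ->scene [271. 337.]
  tri 1 [ 365. -322.   80.] 0.4
jar top@85 [386. 274.] [ 320. -388.   85.] r 503.0 ->scene [236. 342.]
  tri 2 [ 320. -389.   77.] 0.4
jar top@85 [357. 289.] [ 276. -298.   85.] r 406.0 ->scene [257. 306.]
  tri 3 [ 276. -298.   81.] 0.3
door [625.5385682  230.39676813   2.1791578 ] res [[1.3, -0.9], [-3.0, 1.7], [0.6, -1.0], [-2.3, -0.5], [-0.5, -0.3], [-1.7, -1.4], [0.6, 1.2], [0.8, -1.5]]
free top outer [439.  81. 218.] [[318. 333.]] [[424. 222.]]
hinge top outer [635. 217. 218.] [[248. 234.]] [[530. 239.]]
bar ends [578. 132. 188.] [[294. 264.]] [[483. 254.]]
bar2 [480.  63. 188.] [[329. 312.]] [[430. 245.]]
cup [623. 431. 220.]
cup [623. 227. 220.]
cup [388. 429. 220.]
cup [385. 231. 220.]
cupS [399. 426. 220.]
cupS [625. 432. 220.]
cupS [392. 228. 220.]
cupS [630. 228. 220.]
```

View pics/c1.png

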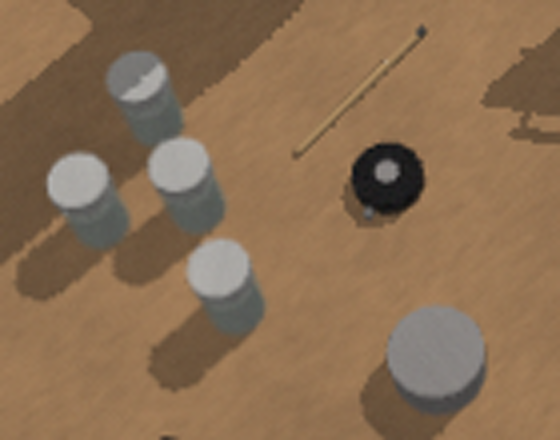

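The crop shows four like jars. The farthest from the base is at crop (218,268), scene px (205,267), world (458,-350), r = 576, against 503, 486 and 406 for the others. It stands clear of the tin at crop (437,352) and the tape at (388,178). The door fit gives an angle of about 0.61 rad. I'll move above the handle next.

```bash
cat >> h.py <<'E'
def P(v,l):
    c,s_=np.cos(v[2]),np.sin(v[2]);l=np.array(l,float)
    return np.array([v[0]+c*l[0]-s_*l[1],v[1]+s_*l[0]+c*l[1],l[2]])
def plan(t,yaw,s=None):
    s=s or bot.read_state();R=np.array(s['tool_rot']);y0=np.degrees(np.arctan2(R[1,1],R[0,1]))
    d=R.T@(np.array(t)-s['ee_pos'])
    print('t',round(s['time'],2),'now',s['ee_pos'].round(1),'yaw',y0.round(1),'F',s['contact_force'].round(1),'grip',round(s['grip_width'],2),'| target',np.round(t,1),np.degrees(yaw).round(1),'-> d',(d/1000).round(4),'turn',((y0-np.degrees(yaw)+180)%360-180).round(1))
E
python3 -c "
from h import *
v=[625.5,230.4,2.179]
t=P(v,(-54,155,270));plan(t,v[2])"
```

```text
t 0.8 now [ 175.5 -494.8  231.3] yaw -70.5 F [-0.4 -0.1 -0.5] grip 1.0 | target [529.2  97.5 270. ] 124.8 -> d [-0.0387 -0.44   -0.5313] turn 164.7
```

jog_arm(targets=[[[-0.04, -0.04, -0.05, -10, 0.085], [-0.04, -0.08, -0.1, -20, 0.05], [-0.04, -0.12, -0.145, -30, 0.03], [-0.04, -0.16, -0.19, -40, 0.024], [-0.04, -0.2, -0.24, -50, 0.024], [-0.04, -0.24, -0.29, -60, 0.024], [-0.04, -0.28, -0.34, -70, 0.024], [-0.04, -0.32, -0.39, -80, 0.024], [-0.04, -0.36, -0.435, -90, 0.024], [-0.04, -0.4, -0.48, -100, 0.024], [-0.04, -0.44, -0.531, -110, 0.024]]])

```text
time: 2.17
ee_pos: [523.3, 89.3, 271.5]
tool_rot: [[0.001, 0.767, 0.641], [-0.0, 0.641, -0.767], [-1.0, 0.0, 0.001]]
contact_force: [0.6, -2.4, 0.3]
grip_width: 0.281
```

jog_arm(targets=[[[0, 0, 0, -10, 0.024], [0, 0, 0, -20, 0.024], [0, 0, 0, -30, 0.024], [0, 0, 0, -40, 0.024], [0, 0, 0, -50, 0.024], [0, 0, 0, -60, 0.024], [0, 0, 0, -70, 0.024], [0, 0, 0, -80, 0.024], [0, 0, 0, -85, 0.024], [0, 0, 0, -85, 0.024]]])

```text
time: 3.42
ee_pos: [522.5, 87.2, 271.3]
tool_rot: [[-0.0, -0.566, 0.824], [0.0, 0.824, 0.566], [-1.0, 0.0, 0.0]]
contact_force: [-0.6, 0.5, 0.2]
grip_width: 0.283
```

```bash
cat > c.py <<'E'
from h import *
s=bot.read_state();im=get_image('wrist');save('w1.png',im,f=1.2)
v=[625.5,230.4,2.179]
plan(P(v,(-54,155,270)),v[2],s)
print(proj('wrist',P(v,(-54,155,188)),s).round(),proj('wrist',P(v,(-54,95,188)),s).round(),proj('wrist',P(v,(-54,215,188)),s).round(),proj('wrist',P(v,(-16,238,218)),s).round())
for m in mark_of('wrist','handle'): print(m['conf'],m['xy'],onz('wrist',m['xy'],188,s))
for c in ('top','scene'):
    get_image(c);print(c,[(m['xy'],m['conf']) for m in mark_of(c,'handle')])
E
python3 c.py
```

```text
t 3.42 now [522.5  87.2 271.3] yaw 124.5 F [-0.6  0.5  0.2] grip 0.28 | target [529.2  97.5 270. ] 124.8 -> d [0.0013 0.0048 0.0113] turn -0.4
[[285. 233.]] [[285. 311.]] [[284. 144.]] [[357. 105.]]
0.64 [285.5, 237.4] [531.26381091  99.75202762 188.        ]
top []
scene [([328.6, 179.4], 0.95), ([244.6, 245.9], 0.4)]
```

View pics/w1.png

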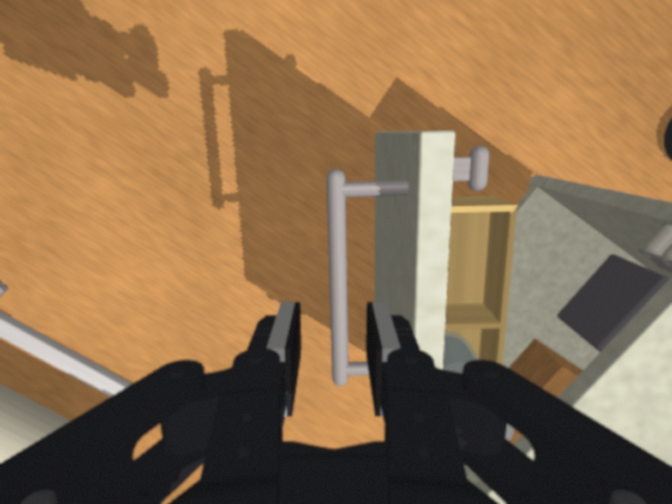

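The wrist view shows the bar between the two fingers, from (280,143) to (284,318) in raw px. It matches the prediction to within 3 px, with the bar about 1° more open. I'll lower to straddle it.

jog_arm(targets=[[[0.0, 0.003, 0.011, -1, 0.024], [0.03, 0.003, 0.011, -1, 0.024], [0.06, 0.003, 0.011, -1, 0.024], [0.09, 0.003, 0.011, -1, 0.024], [0.1, 0.003, 0.011, -1, 0.022], [0.1, 0.003, 0.011, -1, 0.022]]])

```text
time: 4.47
ee_pos: [531.6, 96.3, 172.9]
tool_rot: [[0.003, -0.581, 0.814], [0.0, 0.814, 0.581], [-1.0, -0.002, 0.003]]
contact_force: [0.8, -0.2, 7.9]
grip_width: 0.259
```

```bash
cat > d.py <<'E'
from h import *
# arc waypoints for bar centre: door angle yaw list -> shifts in current tool axes
import sys
def arc(v,yaw0,yaws,off=0,z=171):
    # shift of a tool held at door coords (-54+off,155) as the door goes yaw0 -> yaws; axes: tool at yaw0 (tool y=door x, tool z=-door y?)
    s=bot.read_state();R=np.array(s['tool_rot']);y0=np.arctan2(R[1,1],R[0,1])
    print('t',round(s['time'],2),s['ee_pos'].round(1),'yaw',y0.round(3),'F(tool)',(R.T@s['contact_force']).round(1))
    for y in yaws:
        t=P([v[0],v[1],y],(-54+off,155,z));d=R.T@(t-s['ee_pos'])/1000
        print([*d.round(4),round(float(np.degrees((y0-y+np.pi)%(2*np.pi)-np.pi)),1)])
E
python3 -c "
from d import *
arc([625.5,230.4],2.19,[2.19,2.1,2.0,1.9,1.8,1.76,1.72])"
```

```text
t 4.47 [531.6  96.3 172.9] yaw 2.191 F(tool) [-7.9 -0.7  0.5]
[np.float64(0.0019), np.float64(0.0007), np.float64(-0.0007), 0.1]
[np.float64(0.0018), np.float64(0.0149), np.float64(-0.0049), 5.2]
[np.float64(0.0018), np.float64(0.031), np.float64(-0.008), 11.0]
[np.float64(0.0018), np.float64(0.0473), np.float64(-0.0096), 16.7]
[np.float64(0.0017), np.float64(0.0637), np.float64(-0.0095), 22.4]
[np.float64(0.0017), np.float64(0.0703), np.float64(-0.009), 24.7]
[np.float64(0.0017), np.float64(0.0768), np.float64(-0.0082), 27.0]
```

```bash
python3 -c "
from h import *
im=get_image('wrist');save('w2.png',im,f=1.2);s=bot.read_state();print(s['time'],s['contact_force'],s['ee_pos'],s['ft_torque'])"
```

```text
4.525 [ 0.92020306 -0.56874213  7.14201637] [531.51762759  96.29826921 172.87127862] [ 0.15169603  0.12020935 -0.08433314]
```

View pics/w2.png

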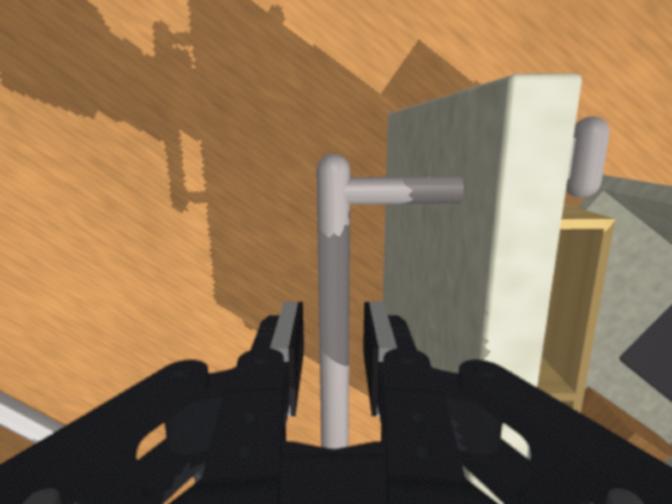

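The bar sits between the fingers (raw px column about 278, fingers at 250 and 305). The inner knuckle appears to brush the door top, since the tool reads 7 N upward, so I'll raise a little.

jog_arm(targets=[[[-0.006, 0, 0, 0, 0.022], [-0.006, 0, 0, 0, 0.022], [-0.006, 0, 0, 0, 0.022]]])

```text
time: 4.9
ee_pos: [529.9, 96.0, 177.3]
tool_rot: [[-0.0, -0.581, 0.814], [0.0, 0.814, 0.581], [-1.0, 0.0, -0.0]]
contact_force: [-0.3, 0.1, 0.4]
grip_width: 0.258
```

jog_arm(targets=[[[-0.002, 0.004, -0.001, 2, 0.022], [-0.002, 0.01, -0.003, 4, 0.022], [-0.002, 0.018, -0.0055, 6.5, 0.022], [-0.002, 0.025, -0.007, 9, 0.022], [-0.002, 0.031, -0.008, 11, 0.022], [-0.002, 0.038, -0.009, 13.5, 0.022], [-0.002, 0.045, -0.0095, 16, 0.022], [-0.002, 0.051, -0.0097, 18, 0.022], [-0.002, 0.057, -0.0097, 20, 0.022], [-0.002, 0.062, -0.0096, 22, 0.022], [-0.002, 0.064, -0.0095, 22.4, 0.022], [-0.002, 0.064, -0.0095, 22.4, 0.022]]])

```text
time: 6.4
ee_pos: [484.8, 142.5, 179.2]
tool_rot: [[-0.0, -0.228, 0.974], [0.0, 0.974, 0.228], [-1.0, 0.0, -0.0]]
contact_force: [-0.1, -0.1, 0.0]
grip_width: 0.259
```

```bash
python3 -c "
from d import *
arc([625.5,230.4],2.19,[1.8,1.75,1.7,1.65,1.6,1.57],z=180)"
```

```text
t 6.4 [484.8 142.5 179.2] yaw 1.801 F(tool) [-0.  -0.1 -0.1]
[np.float64(-0.0008), np.float64(-0.0003), np.float64(0.002), 0.0]
[np.float64(-0.0008), np.float64(0.0075), np.float64(-0.0005), 2.9]
[np.float64(-0.0008), np.float64(0.0154), np.float64(-0.0026), 5.8]
[np.float64(-0.0008), np.float64(0.0234), np.float64(-0.0043), 8.6]
[np.float64(-0.0008), np.float64(0.0315), np.float64(-0.0057), 11.5]
[np.float64(-0.0008), np.float64(0.0364), np.float64(-0.0062), 13.2]
```

jog_arm(targets=[[[0, 0.004, 0, 1.5, 0.022], [0, 0.008, -0.001, 3, 0.022], [0, 0.011, -0.002, 4.2, 0.022], [0, 0.014, -0.003, 5.5, 0.022], [0, 0.016, -0.003, 6.2, 0.022], [0, 0.017, -0.003, 6.6, 0.022], [0, 0.018, -0.003, 7, 0.022]]])

```text
time: 7.28
ee_pos: [477.9, 159.3, 179.3]
tool_rot: [[-0.0, -0.106, 0.994], [-0.0, 0.994, 0.106], [-1.0, -0.0, -0.0]]
contact_force: [-0.0, -1.5, 0.5]
grip_width: 0.255
```

jog_arm(targets=[[[0, 0.001, 0, 0.3, 0.022], [0, 0.002, -0.0003, 0.7, 0.022], [0, 0.003, -0.0005, 1, 0.022]]])

```text
time: 7.65
ee_pos: [477.1, 162.3, 179.3]
tool_rot: [[-0.0, -0.089, 0.996], [0.0, 0.996, 0.089], [-1.0, 0.0, -0.0]]
contact_force: [-0.3, -1.6, -0.9]
grip_width: 0.259
```

jog_arm(targets=[[[0, 0.001, 0, 0.3, 0.022], [0, 0.002, -0.0003, 0.7, 0.022]]])

```text
time: 7.9
ee_pos: [476.6, 164.2, 179.3]
tool_rot: [[-0.0, -0.077, 0.997], [0.0, 0.997, 0.077], [-1.0, 0.0, -0.0]]
contact_force: [-0.6, -1.1, 1.1]
grip_width: 0.256
```

jog_arm(targets=[[[0, 0.001, 0, 0.3, 0.022], [0, 0.002, -0.0003, 0.7, 0.022]]])

```text
time: 8.15
ee_pos: [476.2, 166.2, 179.3]
tool_rot: [[0.0, -0.065, 0.998], [-0.0, 0.998, 0.065], [-1.0, -0.0, 0.0]]
contact_force: [-1.2, -0.4, -0.9]
grip_width: 0.256
```

jog_arm(targets=[[[0, 0.001, 0, 0.3, 0.022], [0, 0.002, -0.0003, 0.7, 0.022]]])

```text
time: 8.4
ee_pos: [475.8, 168.1, 179.3]
tool_rot: [[0.0, -0.052, 0.999], [-0.0, 0.999, 0.052], [-1.0, -0.0, 0.0]]
contact_force: [0.1, -2.6, -1.1]
grip_width: 0.253
```

jog_arm(targets=[[[0, 0.001, 0, 0.3, 0.022]]])

```text
time: 8.52
ee_pos: [475.7, 168.4, 179.3]
tool_rot: [[0.0, -0.047, 0.999], [-0.002, 0.999, 0.047], [-1.0, -0.002, -0.0]]
contact_force: [0.7, -8.0, 1.7]
grip_width: 0.254
```

jog_arm(targets=[[[0, 0.001, 0, 0.3, 0.022]]])

```text
time: 8.65
ee_pos: [475.7, 168.7, 179.3]
tool_rot: [[0.0, -0.041, 0.999], [-0.003, 0.999, 0.041], [-1.0, -0.003, -0.0]]
contact_force: [-0.1, -10.9, 1.5]
grip_width: 0.259
```

jog_arm(targets=[[[0, 0.001, 0, 0.3, 0.022]]])

```text
time: 8.78
ee_pos: [475.6, 169.2, 179.2]
tool_rot: [[-0.0, -0.036, 0.999], [-0.004, 0.999, 0.036], [-1.0, -0.004, -0.0]]
contact_force: [-1.4, -10.7, 1.5]
grip_width: 0.258
```

jog_arm(targets=[[[0, 0.001, 0, 0.3, 0.022]]])

```text
time: 8.9
ee_pos: [475.3, 170.0, 179.2]
tool_rot: [[-0.001, -0.03, 1.0], [-0.005, 1.0, 0.03], [-1.0, -0.005, -0.001]]
contact_force: [-2.0, -12.6, 2.7]
grip_width: 0.26
```

jog_arm(targets=[[[0, 0.001, 0, 0.3, 0.022]]])

```text
time: 9.02
ee_pos: [474.9, 171.1, 179.1]
tool_rot: [[-0.001, -0.025, 1.0], [-0.004, 1.0, 0.025], [-1.0, -0.004, -0.001]]
contact_force: [-3.6, -10.8, 3.3]
grip_width: 0.257
```

Peak passed (about 12.6 N) and now falling.

jog_arm(targets=[[[0, 0.001, 0, 0.3, 0.022]]])

```text
time: 9.15
ee_pos: [474.6, 172.8, 179.1]
tool_rot: [[-0.002, -0.02, 1.0], [-0.003, 1.0, 0.02], [-1.0, -0.003, -0.002]]
contact_force: [-3.6, -4.3, 0.3]
grip_width: 0.257
```

jog_arm(targets=[[[0, 0.001, 0, 0.3, 0.022]]])

```text
time: 9.28
ee_pos: [475.6, 175.3, 179.3]
tool_rot: [[0.0, -0.016, 1.0], [0.001, 1.0, 0.016], [-1.0, 0.001, 0.0]]
contact_force: [-0.4, 1.2, 0.4]
grip_width: 0.255
```

jog_arm(targets=[[[0, 0.0005, 0, 0.2, 0.022]]])

```text
time: 9.4
ee_pos: [475.6, 175.6, 179.3]
tool_rot: [[0.0, -0.012, 1.0], [-0.0, 1.0, 0.012], [-1.0, -0.0, 0.0]]
contact_force: [-0.4, -3.9, -0.2]
grip_width: 0.257
```

The force fell to zero and the tool sprang forward, so the catch has snapped. I'll back off to centre the fingers round the bar and let the door hold alone.

jog_arm(targets=[[[0, -0.002, 0, 0, 0.022], [0, -0.005, 0, 0, 0.022], [0, -0.005, 0, 0, 0.022], [0, -0.005, 0, 0, 0.022], [0, -0.005, 0, 0, 0.022], [0, -0.005, 0, 0, 0.022], [0, -0.005, 0, 0, 0.022], [0, -0.005, 0, 0, 0.022], [0, -0.005, 0, 0, 0.022], [0, -0.005, 0, 0, 0.022]]])

```text
time: 10.65
ee_pos: [475.6, 170.6, 179.3]
tool_rot: [[0.0, -0.013, 1.0], [0.0, 1.0, 0.013], [-1.0, 0.0, 0.0]]
contact_force: [0.1, 0.0, -0.9]
grip_width: 0.259
```

```bash
python3 -c "
from h import *
im=get_image('wrist');save('w3.png',im,f=1.2);print(mark_of('wrist','handle'))"
```

```text
[{'xy': [277.2, 277.6], 'conf': 0.91}, {'xy': [444.9, 220.6], 'conf': 0.59}]
```

View pics/w3.png

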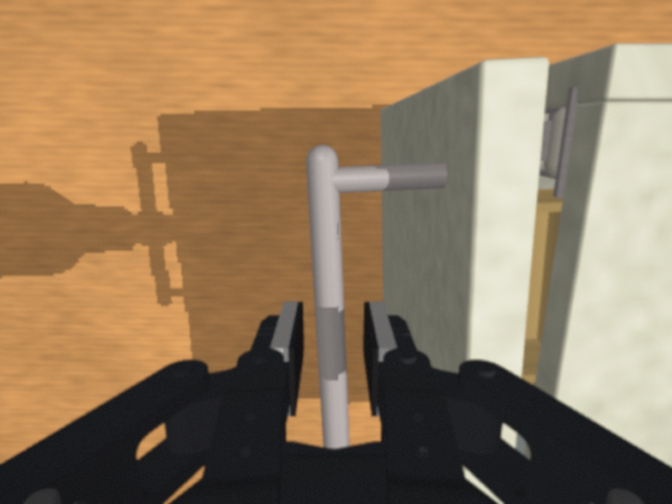

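The door holds by itself. The bar is centred between the fingers with no contact (bar from (268,130) to (278,330) raw px, free end tilted about 3°), and the strike sits in the catch at (460,120). Now I'll pull slowly through the catch.

jog_arm(targets=[[[0, -0.002, 0, -1.5, 0.022], [0, -0.004, 0, -3, 0.022], [0, -0.005, 0, -3, 0.022], [0, -0.006, 0, -3, 0.022]]])

```text
time: 11.25
ee_pos: [475.7, 164.5, 179.3]
tool_rot: [[0.0, -0.065, 0.998], [-0.0, 0.998, 0.065], [-1.0, -0.0, 0.0]]
contact_force: [0.1, -0.8, 0.4]
grip_width: 0.257
```

jog_arm(targets=[[[0, -0.001, 0, 0, 0.022], [0, -0.0015, 0, 0, 0.022]]])

```text
time: 11.5
ee_pos: [475.8, 163.4, 179.3]
tool_rot: [[0.0, -0.065, 0.998], [0.001, 0.998, 0.065], [-1.0, 0.001, 0.0]]
contact_force: [0.4, 2.8, -0.8]
grip_width: 0.257
```

jog_arm(targets=[[[0, -0.001, 0, 0, 0.022], [0, -0.0015, 0, 0, 0.022]]])

```text
time: 11.75
ee_pos: [476.0, 162.7, 179.3]
tool_rot: [[0.0, -0.066, 0.998], [0.002, 0.998, 0.066], [-1.0, 0.002, 0.0]]
contact_force: [0.0, 7.9, -2.3]
grip_width: 0.26
```

jog_arm(targets=[[[0, -0.001, 0, 0, 0.022], [0, -0.002, 0, 0, 0.022], [0, -0.003, 0, -0.5, 0.022], [0, -0.004, 0, -1, 0.022], [0, -0.005, 0, -1.5, 0.022]]])

```text
time: 12.38
ee_pos: [476.1, 156.4, 179.3]
tool_rot: [[-0.0, -0.092, 0.996], [-0.0, 0.996, 0.092], [-1.0, -0.0, -0.0]]
contact_force: [0.5, -0.1, 0.6]
grip_width: 0.262
```

jog_arm(targets=[[[0, -0.001, 0, 0, 0.022], [0, -0.002, 0, 0, 0.022], [0, -0.003, 0, -1, 0.022], [0, -0.005, 0, -1.7, 0.022], [0, -0.007, 0.0005, -2.5, 0.022]]])

```text
time: 13.0
ee_pos: [477.3, 149.6, 179.3]
tool_rot: [[-0.0, -0.135, 0.991], [-0.0, 0.991, 0.135], [-1.0, -0.0, -0.0]]
contact_force: [1.1, -0.6, 0.1]
grip_width: 0.257
```

```bash
python3 -c "
from d import *
arc([625.5,230.4],0,np.arange(1.7,3.15,.1),off=6,z=179)"
```

```text
t 13.0 [477.3 149.6 179.3] yaw 1.707 F(tool) [-0.1 -0.7  1. ]
[np.float64(0.0003), np.float64(0.013), np.float64(0.0025), 0.4]
[np.float64(0.0003), np.float64(-0.0022), np.float64(0.008), -5.4]
[np.float64(0.0003), np.float64(-0.0169), np.float64(0.0149), -11.1]
[np.float64(0.0003), np.float64(-0.0308), np.float64(0.0233), -16.8]
[np.float64(0.0003), np.float64(-0.0437), np.float64(0.033), -22.5]
[np.float64(0.0003), np.float64(-0.0557), np.float64(0.044), -28.3]
[np.float64(0.0003), np.float64(-0.0665), np.float64(0.0561), -34.0]
[np.float64(0.0003), np.float64(-0.076), np.float64(0.0693), -39.7]
[np.float64(0.0003), np.float64(-0.0841), np.float64(0.0833), -45.5]
[np.float64(0.0003), np.float64(-0.0908), np.float64(0.0981), -51.2]
[np.float64(0.0003), np.float64(-0.0961), np.float64(0.1134), -56.9]
[np.float64(0.0003), np.float64(-0.0997), np.float64(0.1292), -62.6]
[np.float64(0.0003), np.float64(-0.1018), np.float64(0.1453), -68.4]
[np.float64(0.0003), np.float64(-0.1022), np.float64(0.1615), -74.1]
[np.float64(0.0003), np.float64(-0.101), np.float64(0.1777), -79.8]
```

```bash
python3 -c "
from d import *
arc([625.5,230.4],0,np.arange(1.7,3.15,.1),off=-6,z=179)"
```

```text
t 13.0 [477.3 149.6 179.3] yaw 1.707 F(tool) [-0.1 -0.7  1. ]
[np.float64(0.0003), np.float64(0.001), np.float64(0.0024), 0.4]
[np.float64(0.0003), np.float64(-0.0142), np.float64(0.0091), -5.4]
[np.float64(0.0003), np.float64(-0.0287), np.float64(0.0172), -11.1]
[np.float64(0.0003), np.float64(-0.0422), np.float64(0.0268), -16.8]
[np.float64(0.0003), np.float64(-0.0548), np.float64(0.0376), -22.5]
[np.float64(0.0003), np.float64(-0.0662), np.float64(0.0497), -28.3]
[np.float64(0.0003), np.float64(-0.0764), np.float64(0.0629), -34.0]
[np.float64(0.0003), np.float64(-0.0852), np.float64(0.0769), -39.7]
[np.float64(0.0003), np.float64(-0.0925), np.float64(0.0918), -45.5]
[np.float64(0.0003), np.float64(-0.0984), np.float64(0.1074), -51.2]
[np.float64(0.0003), np.float64(-0.1026), np.float64(0.1235), -56.9]
[np.float64(0.0003), np.float64(-0.1052), np.float64(0.1399), -62.6]
[np.float64(0.0003), np.float64(-0.1062), np.float64(0.1565), -68.4]
[np.float64(0.0003), np.float64(-0.1055), np.float64(0.1731), -74.1]
[np.float64(0.0003), np.float64(-0.1031), np.float64(0.1895), -79.8]
```

jog_arm(targets=[[[0, -0.006, 0.005, -2.5, 0.022], [0, -0.014, 0.009, -5.4, 0.022], [0, -0.0215, 0.013, -8.2, 0.022], [0, -0.0287, 0.0172, -11.1, 0.022], [0, -0.0356, 0.022, -14, 0.022], [0, -0.0422, 0.0268, -16.8, 0.022], [0, -0.0548, 0.0376, -22.5, 0.022], [0, -0.0662, 0.0497, -28.3, 0.022], [0, -0.0764, 0.0629, -34, 0.022], [0, -0.0852, 0.0769, -39.7, 0.022], [0, -0.0925, 0.0918, -45.5, 0.022], [0, -0.0925, 0.0918, -45.5, 0.022]]])

```text
time: 14.5
ee_pos: [581.3, 70.0, 179.0]
tool_rot: [[0.0, -0.8, 0.599], [-0.0, 0.599, 0.8], [-1.0, -0.0, 0.0]]
contact_force: [-0.8, 0.0, -0.1]
grip_width: 0.259
```

```bash
python3 -c "
from d import *
arc([625.5,230.4],0,np.arange(2.5,3.15,.1),off=-6,z=179)"
```

```text
t 14.5 [581.3  70.  179. ] yaw 2.499 F(tool) [ 0.1  0.6 -0.4]
[np.float64(0.0), np.float64(0.0006), np.float64(-0.0), -0.1]
[np.float64(0.0), np.float64(-0.0145), np.float64(0.0068), -5.8]
[np.float64(0.0), np.float64(-0.029), np.float64(0.015), -11.5]
[np.float64(0.0), np.float64(-0.0425), np.float64(0.0247), -17.3]
[np.float64(0.0), np.float64(-0.055), np.float64(0.0357), -23.0]
[np.float64(0.0), np.float64(-0.0663), np.float64(0.0478), -28.7]
[np.float64(0.0), np.float64(-0.0763), np.float64(0.061), -34.4]
```

jog_arm(targets=[[[0, -0.007, 0.0035, -3, 0.022], [0, -0.0145, 0.0068, -5.8, 0.022], [0, -0.022, 0.011, -8.7, 0.022], [0, -0.029, 0.015, -11.5, 0.022], [0, -0.0425, 0.0247, -17.3, 0.022], [0, -0.055, 0.0357, -23, 0.022], [0, -0.0663, 0.0478, -28.7, 0.022], [0, -0.072, 0.054, -31.5, 0.022], [0, -0.0763, 0.061, -34.4, 0.022], [0, -0.0763, 0.061, -34.4, 0.022]]])

```text
time: 15.75
ee_pos: [678.0, 73.9, 179.1]
tool_rot: [[-0.0, -0.999, 0.043], [0.0, 0.043, 0.999], [-1.0, 0.0, -0.0]]
contact_force: [-1.1, 0.5, -0.1]
grip_width: 0.258
```

```bash
python3 - <<'E'
from h import *
s=bot.read_state();R=np.array(s['tool_rot']);print(s['ee_pos'],np.arctan2(R[1,1],R[0,1]),s['contact_force'])
im=get_image('wrist');save('w4.png',im,f=1.2)
print([(m['xy'],m['conf']) for m in mark_of('wrist','handle')])
for t in ('pocket','strike','door'):
    for c in ('top','scene'):
        if t=='pocket': get_image(c)
        print(c,t,[(np.round(m['xy']),round(m['conf'],2)) for m in mark_of(c,t)][:2])
E
```

```text
[678.00282441  73.88622569 179.07772817] 3.0984170598501746 [-1.08389204  0.50236958 -0.09865168]
[([291.6, 281.6], 0.57)]
top pocket [(array([231., 184.]), 0.83), (array([393., 179.]), 0.6)]
scene pocket [(array([333., 205.]), 0.79)]
top strike [(array([253., 186.]), 0.84), (array([371., 231.]), 0.62)]
scene strike [(array([325., 206.]), 0.68)]
top door []
scene door [(array([371., 208.]), 0.88)]
```

View pics/w4.png

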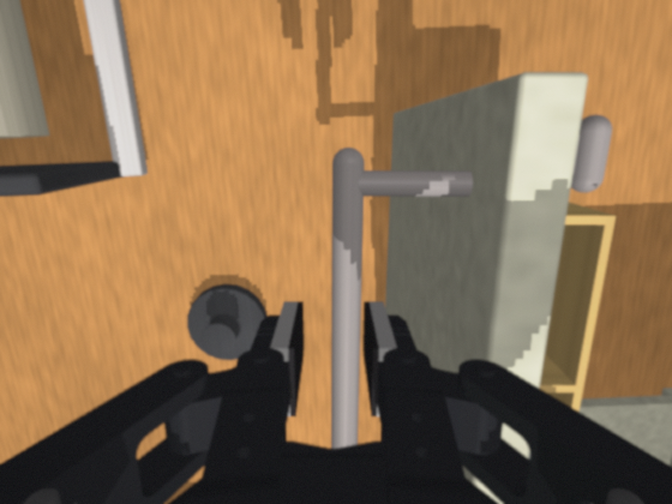

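The bar is between the fingers at raw px column 289, and the door stands at about 1.5 rad. The rack pocket shows on the right at (475–505,180–330). I'll centre the fingers, lift out, then travel to the jar.

jog_arm(targets=[[[0, 0.004, 0, 0, 0.022], [0, 0.004, 0, 0, 0.022], [-0.03, 0.004, 0, 0, 0.022], [-0.07, 0.004, 0, 0, 0.022], [-0.11, 0.004, 0, 0, 0.022], [-0.11, 0.004, 0, 0, 0.022]]])

```text
time: 17.0
ee_pos: [675.9, 73.8, 293.0]
tool_rot: [[0.006, -0.999, 0.041], [0.0, 0.041, 0.999], [-1.0, -0.006, 0.0]]
contact_force: [0.7, 0.0, -0.8]
grip_width: 0.26
```

```bash
python3 - <<'E'
from h import *
plan([458,-350,200],1.53)
from scipy.optimize import least_squares
obs=[('scene',(333,205),(31,146,105)),('scene',(325,206),(22,218,185)),('scene',(371,208),(0,0,0)),('top',(231,184),(31,146,105)),('top',(253,186),(22,218,185))]
f=lambda v:np.concatenate([proj(c,P(v,l))[0]-uv for c,uv,l in obs])
g=lambda v:np.append(f(v),(np.array(v[:2])-[625.5,230.4])/2)
r=least_squares(g,[625,230,3.08],loss='soft_l1',f_scale=3);print(r.x,f(r.x).round(1))
E
```

```text
t 17.0 now [675.9  73.8 293. ] yaw 177.6 F [ 0.7  0.  -0.8] grip 0.26 | target [ 458 -350  200] 87.7 -> d [ 0.0916  0.2007 -0.4325] turn 90.0
[628.72621582 229.17154053   3.07094858] [ 2.   0.9 -3.7  0.6 -1.8 -2.7 -1.6  3.8 -0.7 -2.4]
```

jog_arm(targets=[[[0, 0.02, -0.045, 9, 0.03], [0, 0.04, -0.09, 18, 0.05], [0, 0.06, -0.13, 27, 0.07], [0, 0.08, -0.175, 36, 0.08], [0, 0.1, -0.22, 45, 0.08], [0, 0.12, -0.26, 54, 0.08], [0.02, 0.14, -0.305, 63, 0.08], [0.045, 0.16, -0.345, 72, 0.08], [0.07, 0.18, -0.39, 81, 0.08], [0.09, 0.2, -0.432, 90, 0.08], [0.09, 0.2, -0.432, 90, 0.08], [0.09, 0.2, -0.432, 90, 0.08]]])

```text
time: 18.5
ee_pos: [456.4, -349.2, 198.8]
tool_rot: [[-0.001, 0.041, 0.999], [0.001, 0.999, -0.041], [-1.0, 0.001, -0.001]]
contact_force: [0.6, 0.6, 0.4]
grip_width: 0.937
```

```bash
python3 - <<'E'
from h import *
s=bot.read_state();im=get_image('wrist');save('w5.png',im,f=1.2)
print(proj('wrist',[[458,-350,85],[458,-350,42]],s).round())
for m in mark_of('wrist','jar_mid'): print(m['conf'],np.round(m['xy']),onz('wrist',m['xy'],42.5,s).round(1))
plan([458,-350,50],1.53,s)
E
```

```text
[[277. 207.]
 [277. 194.]]
t 18.5 now [ 456.4 -349.2  198.8] yaw 87.7 F [0.6 0.6 0.4] grip 0.94 | target [ 458 -350   50] 87.7 -> d [ 0.1488 -0.0009  0.0018] turn -0.0
```

View pics/w5.png

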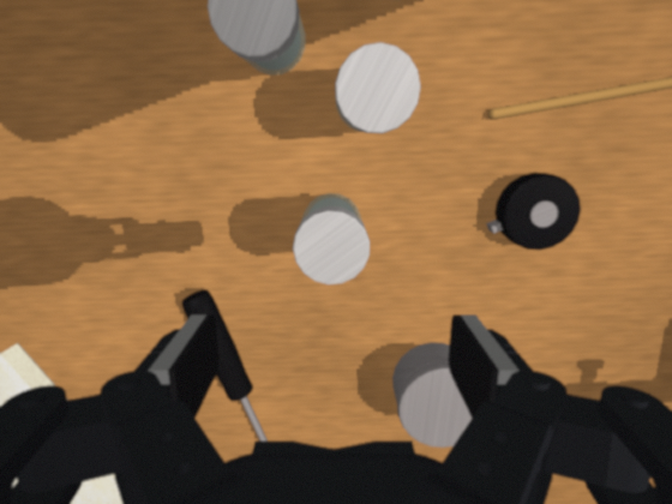

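The lid is at raw px (277,205) against a prediction of (277,207), so the jar position holds. The tin is at (365,328) and the screwdriver at (185,290), both lower than the fingertips will go (z≥50). I'll check that the lid size matches 49 mm, then descend.

```bash
python3 - <<'E'
from h import *
s=bot.read_state()
for u,w in (((332,246),38),((378,87),42)):
    a=onz('wrist',((u[0]-w)/1.2,u[1]/1.2),85,s);b=onz('wrist',((u[0]+w)/1.2,u[1]/1.2),85,s);print(a.round(),b.round(),np.linalg.norm(a-b).round(1))
for uv in ((200,300),(240,390),(435,395)): print(onz('wrist',np.array(uv)/1.2,20,s).round())
E
```

```text
[ 456. -374.   85.] [ 458. -326.   85.] 47.9
[ 364. -344.   85.] [ 366. -296.   85.] 47.8
[ 516. -461.   20.]
[ 602. -436.   20.]
[ 613. -266.   20.]
```

jog_arm(targets=[[[0.04, 0, 0.001, 0, 0.08], [0.08, 0, 0.001, 0, 0.08], [0.115, 0, 0.001, 0, 0.08], [0.14, 0, 0.001, 0, 0.08], [0.147, 0, 0.001, 0, 0.08], [0.147, 0, 0.001, 0, 0.08]]], force=40)

```text
time: 19.35
ee_pos: [458.2, -349.4, 52.8]
tool_rot: [[0.0, 0.04, 0.999], [-0.0, 0.999, -0.04], [-1.0, -0.0, 0.0]]
contact_force: [0.3, 0.0, 0.3]
grip_width: 0.937
```

jog_arm(targets=[[[0.004, -0.0005, 0, 0, 0.08], [0.004, -0.0005, 0, 0, 0.06], [0.004, -0.0005, 0, 0, 0.045], [0.004, -0.0005, 0, 0, 0.04], [0.004, -0.0005, 0, 0, 0.04], [0.004, -0.0005, 0, 0, 0.04], [0.004, -0.0005, 0, 0, 0.04]]], force=40)

```text
time: 20.23
ee_pos: [457.8, -350.5, 49.0]
tool_rot: [[0.001, 0.041, 0.999], [-0.001, 0.999, -0.041], [-1.0, -0.001, 0.001]]
contact_force: [-1.0, -0.3, 5.4]
grip_width: 0.562
```

jog_arm(targets=[[[-0.003, 0, 0, 0, 0.04], [-0.02, 0, 0, 0, 0.04], [-0.06, 0, 0, 0, 0.04], [-0.11, 0, 0, 0, 0.04], [-0.16, 0, 0, 0, 0.04], [-0.21, 0, 0, 0, 0.04], [-0.21, 0, 0, 0, 0.04]]])

```text
time: 21.1
ee_pos: [459.0, -351.5, 262.2]
tool_rot: [[0.005, 0.041, 0.999], [-0.005, 0.999, -0.041], [-1.0, -0.005, 0.005]]
contact_force: [0.4, 0.1, -2.6]
grip_width: 0.56
```

```bash
python3 - <<'E'
from h import *
v=[627,230,3.078]
print(P(v,(31,146,105)))
p=P(v,(31,146,260));plan(p,v[2]-np.pi/2)
p[0]-=60; plan(p,v[2]-np.pi/2)
E
```

```text
[586.7843904   86.26515821 105.        ]
t 21.1 now [ 459.  -351.5  262.2] yaw 87.6 F [ 0.4  0.1 -2.6] grip 0.56 | target [586.8  86.3 260. ] 86.4 -> d [0.0008 0.4427 0.1095] turn 1.3
t 21.1 now [ 459.  -351.5  262.2] yaw 87.6 F [ 0.4  0.1 -2.6] grip 0.56 | target [526.8  86.3 260. ] 86.4 -> d [0.0005 0.4402 0.0496] turn 1.3
```

jog_arm(targets=[[[-0.02, 0.03, 0.007, 0, 0.04], [-0.04, 0.075, 0.018, 0, 0.04], [-0.04, 0.12, 0.03, 0.3, 0.04], [-0.04, 0.165, 0.04, 0.5, 0.04], [-0.04, 0.21, 0.05, 0.7, 0.04], [-0.04, 0.255, 0.063, 0.9, 0.04], [-0.04, 0.3, 0.075, 1, 0.04], [-0.04, 0.345, 0.085, 1.2, 0.04], [-0.04, 0.39, 0.097, 1.3, 0.04], [-0.04, 0.425, 0.105, 1.3, 0.04], [-0.04, 0.442, 0.109, 1.3, 0.04], [-0.04, 0.442, 0.109, 1.3, 0.04]]])

```text
time: 22.6
ee_pos: [584.5, 87.5, 297.3]
tool_rot: [[-0.002, 0.063, 0.998], [-0.0, 0.998, -0.063], [-1.0, -0.0, -0.002]]
contact_force: [-0.8, -0.5, -1.8]
grip_width: 0.561
```

jog_arm(targets=[[[0, 0, 0, 0, 0.04], [0, 0, 0, 0, 0.04], [0, 0, 0, 0, 0.04]]])

```text
time: 22.98
ee_pos: [584.8, 86.2, 298.4]
tool_rot: [[0.0, 0.065, 0.998], [-0.0, 0.998, -0.065], [-1.0, -0.0, 0.0]]
contact_force: [0.2, -0.4, -1.1]
grip_width: 0.564
```

```bash
python3 - <<'E'
from h import *
s=bot.read_state();im=get_image('wrist');save('w6.png',im,f=1.2)
v=[627,230,3.078]
for l in ((31,146,105),(61,106,141),(61,186,141),(0,106,141),(0,238,218),(22,218,185)): print(l,(1.2*proj('wrist',P(v,l),s)).round())
for t in ('pocket','strike'):
  for m in mark_of('wrist',t): print(t,m['conf'],np.round(m['xy'])*1.2,onz('wrist',m['xy'],105 if t=='pocket' else 185,s).round(1))
plan(P(v,(31,146,300)),v[2]-np.pi/2,s)
E
```

```text
(31, 146, 105) [[334. 223.]]
(61, 106, 141) [[390. 192.]]
(61, 186, 141) [[278. 192.]]
(0, 106, 141) [[388. 273.]]
(0, 238, 218) [[174. 317.]]
(22, 218, 185) [[221. 263.]]
pocket 0.66 [333.6 224.4] [588.1  86.1 105. ]
strike 0.93 [220.8 271.2] [596.3  13.3 185. ]
t 22.98 now [584.8  86.2 298.4] yaw 86.3 F [ 0.2 -0.4 -1.1] grip 0.56 | target [586.8  86.3 300. ] 86.4 -> d [-0.0016  0.0002  0.002 ] turn -0.1
```

View pics/w6.png

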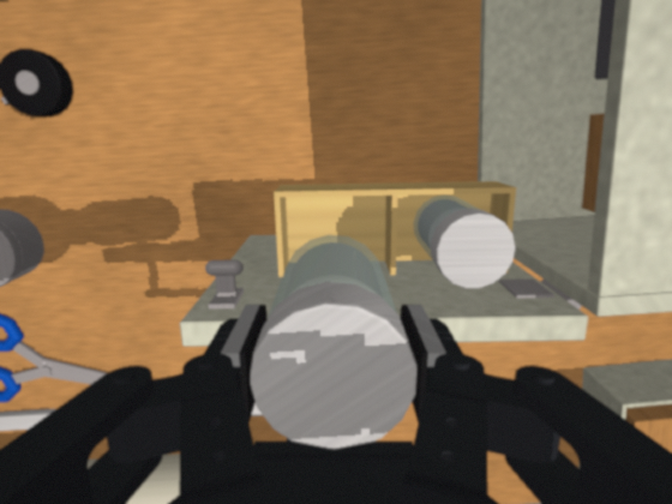

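The jar hangs above the empty pocket. Pocket front-wall corners are at (280,190) and (388,193) against a prediction of (278,192) and (390,192), and the neighbour jar is at (475,245). The fit is good, so I'll shift +3 mm and descend.

jog_arm(targets=[[[0.0, 0, 0.003, 0, 0.04], [0.03, 0, 0.003, 0, 0.04], [0.06, 0, 0.003, 0, 0.04], [0.085, 0, 0.003, 0, 0.04], [0.105, 0, 0.003, 0, 0.04], [0.12, 0, 0.003, 0, 0.04], [0.13, 0, 0.003, 0, 0.04], [0.137, 0, 0.003, 0, 0.04], [0.14, 0, 0.003, 0, 0.04], [0.14, 0, 0.003, 0, 0.04]]])

```text
time: 24.38
ee_pos: [588.0, 86.7, 158.5]
tool_rot: [[0.0, 0.064, 0.998], [0.0, 0.998, -0.064], [-1.0, 0.0, 0.0]]
contact_force: [0.2, 0.7, -1.3]
grip_width: 0.561
```

jog_arm(targets=[[[0.002, 0, 0, 0, 0.04], [0.003, 0, 0, 0, 0.04], [0.003, 0, 0, 0, 0.04]]])

```text
time: 24.75
ee_pos: [587.8, 86.8, 155.3]
tool_rot: [[0.0, 0.064, 0.998], [0.0, 0.998, -0.064], [-1.0, 0.0, 0.0]]
contact_force: [-0.2, -0.0, -1.7]
grip_width: 0.56
```

jog_arm(targets=[[[0.001, 0, 0, 0, 0.04], [0.001, 0, 0, 0, 0.04]]])

```text
time: 25.0
ee_pos: [587.8, 86.7, 154.3]
tool_rot: [[-0.0, 0.064, 0.998], [-0.0, 0.998, -0.064], [-1.0, -0.0, -0.0]]
contact_force: [0.5, 0.2, -2.1]
grip_width: 0.559
```

jog_arm(targets=[[[0.001, 0, 0, 0, 0.04], [0.001, 0, 0, 0, 0.04]]])

```text
time: 25.25
ee_pos: [588.3, 86.7, 154.0]
tool_rot: [[0.001, 0.064, 0.998], [-0.0, 0.998, -0.064], [-1.0, -0.0, 0.001]]
contact_force: [-0.2, -0.2, 4.5]
grip_width: 0.561
```

jog_arm(targets=[[[0.001, 0, 0, 0, 0.04], [0.001, 0, 0, 0, 0.04]]])

```text
time: 25.5
ee_pos: [588.9, 86.5, 153.9]
tool_rot: [[0.003, 0.064, 0.998], [-0.0, 0.998, -0.064], [-1.0, -0.0, 0.003]]
contact_force: [-2.4, -1.9, 11.2]
grip_width: 0.56
```

The floor contact came at TCP z = 154, exactly as expected. I'll relieve the pressure, release and lift.

jog_arm(targets=[[[-0.0015, 0, 0, 0, 0.04], [-0.0015, 0, 0, 0, 0.05], [-0.0015, 0, 0, 0, 0.06], [-0.0015, 0, 0, 0, 0.068], [-0.0015, 0, 0, 0, 0.068], [-0.0015, 0, 0, 0, 0.068], [-0.02, 0, 0, 0, 0.068], [-0.06, 0, 0, 0, 0.068], [-0.11, 0, 0, 0, 0.068], [-0.15, 0, 0, 0, 0.068]]])

```text
time: 26.75
ee_pos: [587.9, 86.8, 304.4]
tool_rot: [[0.001, 0.064, 0.998], [0.0, 0.998, -0.064], [-1.0, 0.0, 0.001]]
contact_force: [1.1, 0.2, -0.0]
grip_width: 0.796
```

jog_arm(targets=[[[0, -0.03, -0.04, 0, 0.068], [0, -0.06, -0.09, 0, 0.068], [0, -0.1, -0.13, 0, 0.068], [0, -0.15, -0.16, 0, 0.068], [0, -0.2, -0.18, 0, 0.068], [0, -0.2, -0.18, 0, 0.068], [0, -0.2, -0.18, 0, 0.068]]])

```text
time: 27.62
ee_pos: [395.5, -101.3, 302.4]
tool_rot: [[0.0, 0.065, 0.998], [0.0, 0.998, -0.065], [-1.0, 0.0, 0.0]]
contact_force: [0.5, -0.2, 0.5]
grip_width: 0.796
```

```bash
python3 - <<'E'
from h import *
s=bot.read_state();print(s['time'],s['contact_force'].round(1))
a=get_image('scene');b=get_image('top')
A=cv2.resize(a[100:310,150:430],None,fx=1.4,fy=1.4);B=cv2.resize(b[100:310,90:440],None,fx=1.4,fy=1.4)
w=min(A.shape[1],B.shape[1]);save('f.png',np.vstack([A[:,:392],B[:,:392]]))
for c in ('scene','top'):
  for t in ('pocket','jar_mid','strike'): print(c,t,[(np.round(m['xy']),round(m['conf'],2)) for m in mark_of(c,t)])
v=[627,230,3.078];print(proj('scene',P(v,(31,146,147.5))),proj('top',P(v,(31,146,147.5))))
E
```

```text
27.625 [ 0.5 -0.2  0.5]
scene pocket [(array([337., 206.]), 0.91)]
scene jar_mid [(array([198., 246.]), 0.86), (array([336., 201.]), 0.63), (array([186., 226.]), 0.6)]
scene strike [(array([335., 207.]), 0.42)]
top pocket [(array([229., 186.]), 0.93)]
top jar_mid [(array([352., 289.]), 0.69), (array([228., 186.]), 0.61), (array([366., 260.]), 0.54)]
top strike [(array([252., 183.]), 0.63)]
[[336.02609832 198.47100813]] [[227.82980722 186.71419531]]
```

View pics/f.png

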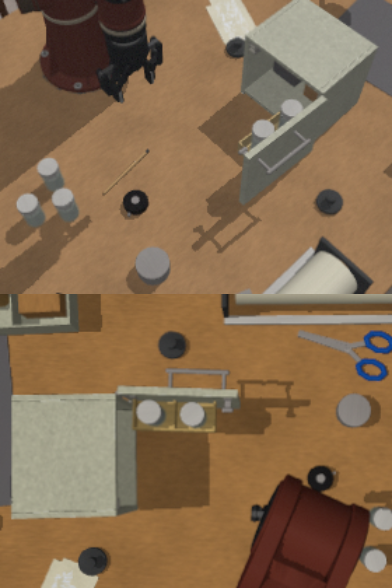

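The last view shows the jar standing in the free-edge pocket, at (192,413) in the lower half. The neighbour jar is beside it at (149,411), the door is wide open, and the other things look undisturbed. The tool is clear, so I'm handing in.

```bash
python3 -c "
from h import *
print(finish_job())"
```

```text
the job is handed in; nothing more can be done
None
```

The job is done and handed in at about 28 s, well inside the 72 s limit.

- **Closing:** I eased the door shut by its handle. The push rose to about 12.6 N, fell away, and the door snapped home. The highest reading on the caught door was about 4 N, well below the 20 N that crushes the buffer. The door then held by itself for about a second with nothing touching it.
- **Opening:** Pulling it out took about 8 N, within the expected 6 to 9 N. I then swung the door to about 1.5 rad.
- **Jar:** I took the jar farthest from the base (576 mm away; the others are at 406 to 503 mm). I stood it in the empty pocket, and it touched the floor at the expected height with a gentle press of about 11 N.

**Last checks:** both fixed cameras show the jar in the pocket within about 3 px of where it should be. The picture also shows the door wide open, and the other things in view look undisturbed. The screwdriver was outside that last crop; the fingers stayed above it during the grasp. The force reading on the withdrawn tool is zero.

**Off-plan or in disagreement:**
- When I first lowered the gripper over the handle, it pressed lightly (about 8 N) on what looked like the door's top edge. I raised it 6 mm and the force went.
- The network's strike mark was about 4 mm off my door fit, which mattered little because the pocket mark and wall edges agreed with it to within about 2 mm.

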